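# Refit the gear case inspection cover and lock its quarter-turn stud

## Robot

A 6-joint arm with a two-finger parallel gripper is mounted at the origin on a cart in front of the work surface, level with it; the furniture and walls round the work are solid. World frame = base frame: x ahead of the robot, y to its left, z up, the work surface at z = 0. Lengths are in m, angles in rad, forces in N, time in s.
With the tool pointing down it reaches from about 0.4 to 0.825 m from the base axis. Payload 7 kg.
Tool frame: the origin (TCP) lies on the centre line of the jaws, within the pads' length; the fingertips stand 22 mm ahead of it and the grasp point (between the pads) lies 3 mm ahead of it; z points along the fingers, y is the direction in which the jaws open and shut (so a half turn about z gives the same grasp; the last joint's range is limited). The gripper opens to 88 mm and grips with 3 to 60 N. Pads are 19 mm wide; open, the fingers measure 130 mm over their backs; the gripper's body (78 mm by 193 mm) begins 47 mm behind the grasp point.
Start: joints at [1.544, 0.359, 0.012, 0, -1.224, -0.288], TCP at [0.209, 0.642, 0.249] pointing down, gripper open.
Joint ranges: [-3.07, 3.07], [-1.43, 2.12], [-1.02, 1.25], [-3.03, 1.67], [-3.05, -0], [-3.03, 3.03]. Speed limits (rad/s): [2.39, 2.39, 3.01, 3.14, 3.14, 3.14].

## Interface

Orientations are given as [roll, pitch, yaw] about the fixed x, y, z axes, in that order (R = Rz(yaw) Ry(pitch) Rx(roll)).
In Python, from station import arm gives the robot as it stands. The module is installed in compiled form; this text tells all that it offers.
- The arm moves only by the tool arm_command, never from a script. Its argument "motion" is a list of rows, each a list of 3 entries, a list of its own where there are three numbers: the shift along the tool's x, y, z in mm, then the turn, a rotation vector about the tool's x, y, z in degrees, then the opening, from 0 (shut) to 1 (fully open). In form: [[[tx, ty, tz], [wx, wy, wz], grip], ...]. A call has 1 to 20 rows; each row shifts and turns the commanded pose from where the row before left it, along the tool's axes as they then stand; what a row does not reach is not made up. A row lasts 1/12 s, in which the tool goes at most 41.7 mm and 7.16 degrees, less where a joint would pass 70% of its speed; a pose out of reach is approached as far as the arm can. A call is refused whole if a number of a shift passes 41.7 or a number of a turn 7.16, either way. A call with a gripper value outside its range is refused whole. The fingers move at their own pace and stop on an object; "newtons" is the grip in N (left out, the last holds). Time passes only in rows, so rows that do not move let the fingers close. It gives the time, the measured TCP pose, the force and the opening at its end, in the units of the state.
- arm.get_state(): the state, without advancing time (a new reading comes with each control period).
- arm.grab_frame(name): name is "side" or "top" or "wrist"; returns the picture (384x512x3 uint8, red, green, blue); there is no depth.
- arm.camera_info(name): a dict with "fov_y" (degrees; the focal length in pixels is half the picture's height over the tangent of half this angle, whatever the lens; pixels are square), "cx", "cy" (the principal point, pixels), "view" (4x4, takes a point from world to camera coordinates); the wrist camera has in their place "tool_from_camera" (4x4, takes a point from camera to tool coordinates, whose origin is the TCP and whose axes are the flange's). Camera axes: x right, y down, z forward; pixel columns grow to the right and rows downward; lengths in m; the calibration is good to about 2 mm. A picture is of the moment at which its call begins: read the wrist's pose just before it. camera_info takes no time and is no camera call.
- arm.job_done(): hands the job in, once; it reports no verdict.
The state is a dict: "t": time; "q": joint angles; "qd": joint speeds; "joint_efforts": joint torques, N m; "eef_pos": TCP position; "ee_rot": TCP orientation; "force": force on the tool from outside, world axes, zero at the start; "moment": the same for the moment, N m; "width": finger opening in m.
Only numpy, scipy, OpenCV 4.12 (cv2) and the standard library are available. Lean on these libraries where they do the work, as an engineer would, in place of code of your own. Each camera call takes 0.05 s, during which the arm holds its last target. There are 200 camera calls.

## Task

The small gear case on the bench has been inspected and can be closed: lift its loose cover by the wing of the captive spring stud and set it squarely into the opening on top. Then press the wing down until the stud bottoms in its receptacle, without forcing it, turn it a quarter turn clockwise (seen from above) and let it spring up, so that the cross bar catches and holds the cover down. Leave the cover locked and let go, and do not disturb the pliers, the bearing and the screwdriver nearby.

Things in the scene. Friction and masses are not known exactly. Their poses are not given: they have to be found in the camera images.
- gearcase: Grey cast gear case, fixed on the bench by its 150 x 190 mm foot, 84 mm high. Origin: centre of its underside; z up, y along the long side and the shaft (keyed end sticks out 125 mm on +y), x across. In its top is an open inspection port, 74 mm (x) by 104 mm (y), edges well rounded, black gasket round it.
- opening (a point): Centre of the port at the gasket's top, 84 mm above the case's origin; axes as the case's. Seated, the cover's origin is 13 mm below this point, its long side parallel to the port's (either way round).
- slot (a point): Nominal top centre of the stud's receptacle, 18.5 mm below the port's centre: a 38 mm round steel socket on a bridge, with a slot 9 mm (x) by 27 mm (y); axes as the case's. The socket is screwed in to a depth that differs from case to case by up to 4.5 mm either way and is not measured, so the press travel must be felt. A bar within 0.1 rad of the slot's line passes.
- cover: Loose aluminium cover, 0.33 to 0.5 kg with stud, standing on its skirt. Flange 94 (x) by 124 mm (y), 13 to 18 mm above the origin; below it a skirt 70.6 x 100.6 mm, 13 mm deep, lower edge rounded, drops into the port with 1.7 mm to spare all round. Origin: centre of the skirt's lower edge, z up, y along the long side.
- wing (a point): Centre of the stud's dark steel wing, the grip: 10 mm thick (x), 36 wide (y), 26 high (z, up), on the cover's axis, 67.5 mm above the cover's origin when up; fingers close along x. 13 mm below this point is the flat top of a 33 mm round hub. Cover and stud can be carried by it.
- stud: The captive stud, wing to foot: at the foot of its 5.5 mm stem a cross bar, 22 mm (y) x 5.5 (x) x 5 mm high, parallel to the wing. Origin: underside centre of that bar, 1.5 mm above the cover's origin when the stud is up; axes as the wing's. Against the socket's hard floor or top it should not be forced: a few newtons beyond the spring's are plenty.
- stud_turn (a joint): Angle of stud (wing and bar) in the cover, rad, growing clockwise seen from above; 0: wing along the cover's y, so that in a seated cover the bar meets the slot. Starts within 0.3 of 0; range -0.6 to 2.1, friction 0.02 N m. Under the slot the bar must pass bumps (at 0.45 to 1.43) to its notch at 1.57; an end stop bars the way beyond 1.7. The other way is blocked.
- stud_press (a joint): Travel of the stud pressed into the cover against its spring, m; 0: up. It takes 3 N to start, 0.3 N more per mm, 0.6 N per 10 mm/s. Misaligned, the bar stops on the socket at 2.5 to 11.5 mm. It passes the bumps only within 1.2 mm of the socket's hard floor, met at 18 mm (13.5 to 22.5, unmeasured) and 7 to 10 N. Caught in its notch it stays at 15 mm (10.5 to 19.5), 3 mm above the floor.
- pliers: Pliers, 61 x 178 x 12 mm, loose on the bench, to be left alone. Origin: centre of the underside.
- bearing: Ball bearing, 53 mm across, 16 mm high, loose on the bench, to be left alone. Origin: centre of the underside.
- screwdriver_blue: Blue-handled screwdriver, 165 mm long, loose on the bench, to be left alone. Origin: centre of the underside.
Not all that is in view belongs to the job. Several things have the shape of the cover; the one meant has the colours described above.

How it is judged:
On the way:
1. the cover sits squarely in the port, its stud not yet turned to lock (z of cover in the frame of gearcase between 0.069 and 0.073 m and horizontal distance between cover and gearcase below 0.004 m and angle between the y axis of cover and the y axis of gearcase, either way round below 0.08 rad and angle between cover's own z axis and vertical below 0.03 rad and value of joint stud_turn below 0.6 rad), for 0.2 s.
At the end, for the whole second after the job is handed in: The cover lies flat and square on its gasket (within 4 mm and 0.08 rad of the port), its stud is turned 1.42 to 1.74 rad clockwise and has sprung up with its bar caught under the receptacle (9.5 to 21 mm pressed), and all is at rest (z of cover in the frame of gearcase between 0.069 and 0.073 m and horizontal distance between cover and gearcase below 0.004 m and angle between the y axis of cover and the y axis of gearcase, either way round below 0.08 rad and angle between cover's own z axis and vertical below 0.03 rad and value of joint stud_turn between 1.42 and 1.74 rad and value of joint stud_press between 0.0095 and 0.021 m and linear speed of cover below 0.01 m/s); the robot touches nothing.
It fails at once if the stud is forced against the gear case (its socket's floor, top or bumps) with more than 20 N (contact force between stud and gearcase above 20 N).
It fails at once if the pliers is moved by more than 30 mm (distance of pliers from where it was at the start of the episode above 0.03 m).
It fails at once if the bearing is moved by more than 30 mm (distance of bearing from where it was at the start of the episode above 0.03 m).
It fails at once if the screwdriver is moved by more than 30 mm (distance of screwdriver_blue from where it was at the start of the episode above 0.03 m).
It also fails if it takes over 64 s, if anything falls off the work surface, if the arm or the gripper's body presses on something with over 40 N, if the wrist force passes 120 N, or if a joint passes its speed limit or range.

## Working session

There is one attempt and no reset: what is moved stays moved. The work goes in short steps, Python scripts to look and compute and a tool call to move; the robot and the scene stay as the last step left them, time stands still between calls to the robot, and variables do not carry over. Pictures are saved under pics/ and viewed, on a budget of 10 in all, crops included, one or two more only if the job needs it, and the job is handed in when it is done.

Besides the shell and the picture viewer there is one more tool, called after "Call:" as name(argument=value, ...) on one line, values as JSON. arm_command: Moves the arm, as the interface text tells. Its arguments: {"type":"object","properties":{"motion":{"type":"array","items":{"type":"array"}},"newtons":{"type":"number"}},"required":["motion"]}

```bash
mkdir -p pics
cat > h.py <<'E'
import numpy as np, cv2
from station import arm
from scipy.spatial.transform import Rotation as R
def K(n):
    c=arm.camera_info(n); f=192/np.tan(np.radians(c['fov_y'])/2); return f,c['cx'],c['cy'],c
def campose(n):
    f,cx,cy,c=K(n)
    if n=='wrist':
        s=arm.get_state(); T=np.eye(4); T[:3,:3]=rot(s); T[:3,3]=s['eef_pos']
        return T@np.array(c['tool_from_camera'])
    return np.linalg.inv(np.array(c['view']))
def rot(s): return R.from_euler('xyz',s['ee_rot']).as_matrix()
def ray(n,u,v,z,P=None):
    f,cx,cy,c=K(n); P=campose(n) if P is None else P
    d=P[:3,:3]@np.array([(u-cx)/f,(v-cy)/f,1]); o=P[:3,3]
    return o+d*(z-o[2])/d[2]
def proj(n,p,P=None):
    f,cx,cy,c=K(n); P=campose(n) if P is None else P
    q=P[:3,:3].T@(np.array(p)-P[:3,3]); return f*q[0]/q[2]+cx,f*q[1]/q[2]+cy
def save(img,name): cv2.imwrite('pics/'+name,img[:,:,::-1])
E
python3 - <<'E'
from h import *
print(arm.get_state())
ims=[]
for n in('side','top','wrist'):
    print(n,K(n)); im=arm.grab_frame(n); np.save(n+'0.npy',im); ims.append(im); 
save(cv2.resize(ims[1],(800,600)),'top0.png')
save(cv2.resize(ims[0],(800,600)),'side0.png')
E
```

```text
{'t': 0.0, 'q': array([ 1.54410168e+00,  3.59388595e-01,  1.10745430e-02, -3.49416624e-04,
       -1.22411595e+00, -2.88109055e-01]), 'qd': array([ 9.69066164e-05, -1.30793363e-03, -8.46912906e-04, -2.96876864e-04,
        1.59472308e-03, -2.10698371e-03]), 'joint_efforts': array([ 1.23243894e-04, -5.82721746e+01,  2.93056011e+01,  6.99725524e+00,
        6.95747993e-03, -1.54233867e-04]), 'eef_pos': array([0.20887713, 0.64139323, 0.24762852]), 'ee_rot': array([ 3.13993297e+00, -1.49301629e-04, -3.14922567e-01]), 'force': array([ 0.53142575, -0.36271251, -0.70604027]), 'moment': array([-0.03981744,  0.00185342,  0.00798368]), 'width': 0.08780129216677442}
side (np.float64(493.9553505502539), 256.35857873237836, 198.28472077611974, {'fov_y': 42.48211856120031, 'cx': 256.35857873237836, 'cy': 198.28472077611974, 'view': array([[ 0.99670746, -0.07704275, -0.0252716 , -0.57097756],
       [-0.05732424, -0.44913745, -0.89162183,  0.09840005],
       [ 0.05734258,  0.8901348 , -0.45207506,  1.68466847],
       [ 0.        ,  0.        ,  0.        ,  1.        ]])})
top (np.float64(410.968
[... 212 characters left out ...]
-0.99343999,  0.00335791, -0.11430536,  0.60395592],
       [ 0.11429836, -0.00220794, -0.99344401,  1.19310584],
       [ 0.        ,  0.        ,  0.        ,  1.        ]])})
wrist (np.float64(269.82609940278877), 253.32473948047996, 195.97102353750253, {'fov_y': 70.86898287020672, 'cx': 253.32473948047996, 'cy': 195.97102353750253, 'tool_from_camera': array([[-5.36032454e-04, -9.69059860e-01, -2.46825244e-01,
         6.69549564e-02],
       [ 9.99999682e-01, -3.73724032e-04, -7.04430887e-04,
         7.53971283e-04],
       [ 5.90391171e-04, -2.46825543e-01,  9.69059752e-01,
        -1.36199481e-01],
       [ 0.00000000e+00,  0.00000000e+00,  0.00000000e+00,
         1.00000000e+00]])})
```

View pics/top0.png

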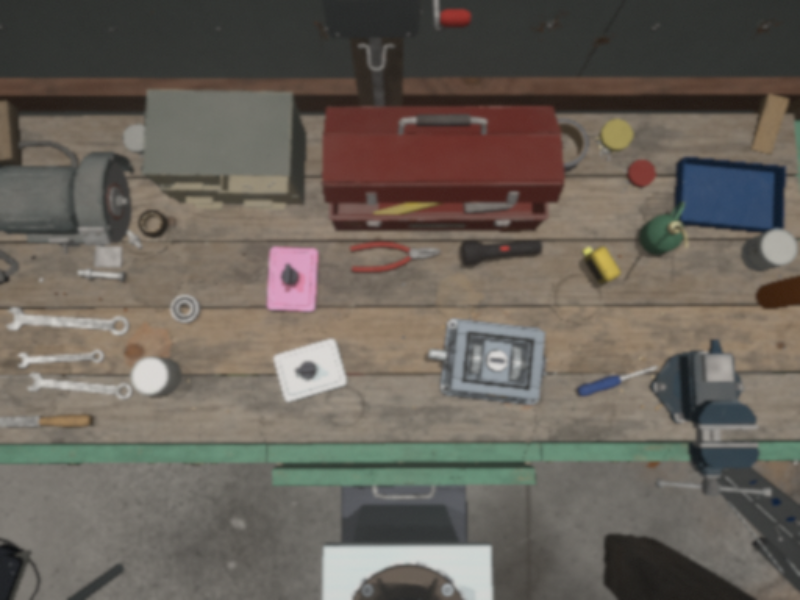

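View pics/side0.png

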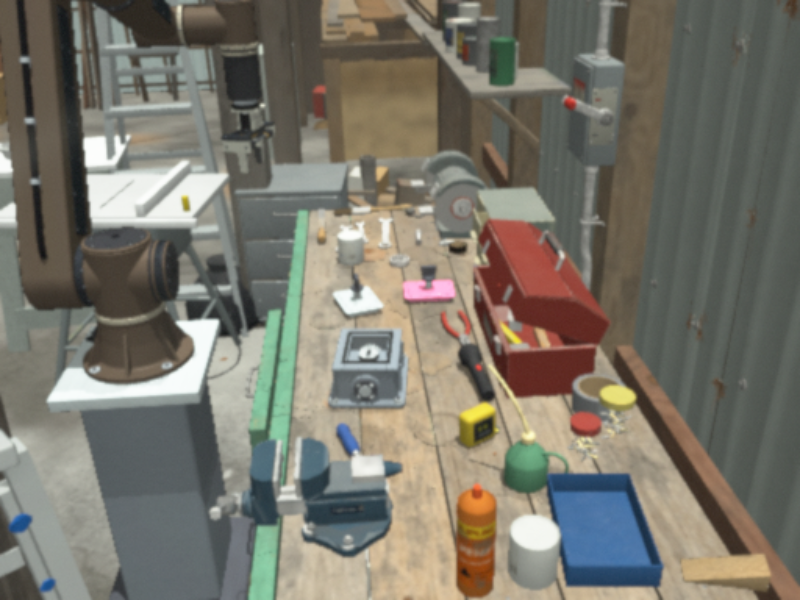

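The top view shows two cover shapes: a pink one at (292,280) and a pale aluminium one at (310,370). The aluminium one with the dark wing fits the description. The case is at (495,360) with its shaft pointing left. I'll measure both and take a close crop.

Run:
```python
from h import *
im=np.load('top0.npy'); hsv=cv2.cvtColor(im,cv2.COLOR_RGB2HSV)
s=512/800
def sub(x0,x1,y0,y1): return [int(a*s) for a in(x0,x1,y0,y1)]
x0,x1,y0,y1=sub(262,360,330,410)
m=((hsv[...,1]<45)&(hsv[...,2]>150)).astype(np.uint8); mm=np.zeros_like(m); mm[y0:y1,x0:x1]=m[y0:y1,x0:x1]
c=max(cv2.findContours(mm,0,2)[0],key=cv2.contourArea)
def rect(c,z,n='top'):
    b=cv2.boxPoints(cv2.minAreaRect(cv2.convexHull(c)))
    p=np.array([ray(n,u,v,z)[:2] for u,v in b]); e=p[1]-p[0],p[2]-p[1]
    L=[np.linalg.norm(k) for k in e]; k=e[int(np.argmax(L))]
    print('rect',b.mean(0),'ctr',p.mean(0).round(4),'sides',np.round(L,4),'long ang deg',np.degrees(np.arctan2(k[1],k[0]))%180)
rect(c,.018)
d=np.zeros_like(m); d[y0:y1,x0:x1]=(im.max(2)<90)[y0:y1,x0:x1]
c2=max(cv2.findContours(d,0,2)[0],key=cv2.contourArea); print('wing blob',cv2.boundingRect(c2)); M=cv2.moments(c2);print(ray('top',M['m10']/M['m00'],M['m01']/M['m00'],.065))
# case top
x0,x1,y0,y1=sub(430,560,310,415)
b=np.zeros_like(m); b[y0:y1,x0:x1]=((hsv[...,2]<70))[y0:y1,x0:x1]
c3=max(cv2.findContours(b,0,2)[0],key=cv2.contourArea); rect(c3,.084)
print([ray('top',u*s,v*s,.084)[:2].round(3) for u,v in((497,360),)])
print('pink etc',[ray('top',u*s,v*s,.0)[:2].round(3) for u,v in((292,280),(184,308),(395,256),(615,380),(445,365))])
crop=im[200:268,165:360]; save(cv2.resize(crop,None,fx=4,fy=4,interpolation=2),'crop1.png')
```

```text
rect [197.73407 236.19586] ctr [0.4813 0.1872] sides [0.1298 0.0974] long ang deg 106.26093721705647
wing blob (193, 237, 8, 3)
[0.47514496 0.184041   0.065     ]
rect [339.75 218.25] ctr [ 0.5296 -0.2255] sides [0.002 0.004] long ang deg 44.1203549171409
[array([ 0.495, -0.163])]
pink etc [array([0.656, 0.225]), array([0.602, 0.437]), array([0.704, 0.022]), array([ 0.458, -0.404]), array([ 0.488, -0.075])]
```

View pics/crop1.png

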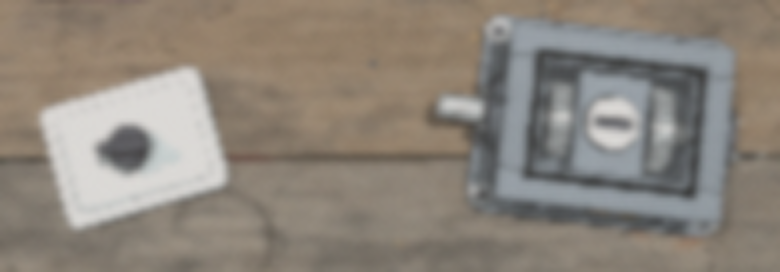

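The crop shows the white aluminium cover with its dark wing at crop pixel (125,148), and the case port and socket at crop (612,122). The pink cover is the decoy. I'll move over the cover now.

Call:
arm_command(motion=[[[28.5,24.8,0],[0,0,0],1],[[28.5,24.8,0],[0,0,0],1],[[28.5,24.8,0],[0,0,0],1],[[28.5,24.8,0],[0,0,0],1],[[28.5,24.8,0],[0,0,0],1],[[28.5,24.8,0],[0,0,0],1],[[28.5,24.8,0],[0,0,0],1],[[28.5,24.8,0],[0,0,0],1],[[28.5,24.8,0],[0,0,0],1],[[28.5,24.8,0],[0,0,0],1],[[28.5,24.8,0],[0,0,0],1],[[28.5,24.8,0],[0,0,0],1],[[28.5,24.8,0],[0,0,0],1],[[28.5,24.8,0],[0,0,0],1]])

```text
t: 1.32
eef_pos: [0.4814, 0.1863, 0.2487]
ee_rot: [-3.141, -0.0, -0.315]
force: [1.0, 1.2, 0.2]
width: 0.0877
```

Call:
arm_command(motion=[[[0,0,0],[0,0,7],1],[[0,0,0],[0,0,7],1],[[0,0,0],[0,0,7],1],[[0,0,0],[0,0,7],1],[[0,0,0],[0,0,7],1],[[0,0,0],[0,0,7],1],[[0,0,0],[0,0,7],1],[[0,0,0],[0,0,7],1],[[0,0,0],[0,0,0],1],[[0,0,0],[0,0,0],1]])

```text
t: 2.15
eef_pos: [0.4808, 0.1881, 0.2484]
ee_rot: [3.141, -0.0, -1.288]
force: [-0.9, 0.1, -0.2]
width: 0.0875
```

Run:
```python
from h import *
s=arm.get_state(); print(s['eef_pos'],np.degrees(s['ee_rot']),s['q'],s['t'])
P=campose('wrist'); im=arm.grab_frame('wrist'); np.save('w1.npy',im); np.save('w1P.npy',P)
save(cv2.resize(im,(800,600)),'w1.png')
```

```text
[0.48076508 0.18805031 0.24841492] [ 1.79983040e+02 -2.59138547e-03 -7.38172804e+01] [ 7.53445886e-01  9.64711975e-02 -3.33214344e-01 -1.03410926e-04
 -1.14139509e+00 -4.70961087e-01] 2.15
```

View pics/w1.png

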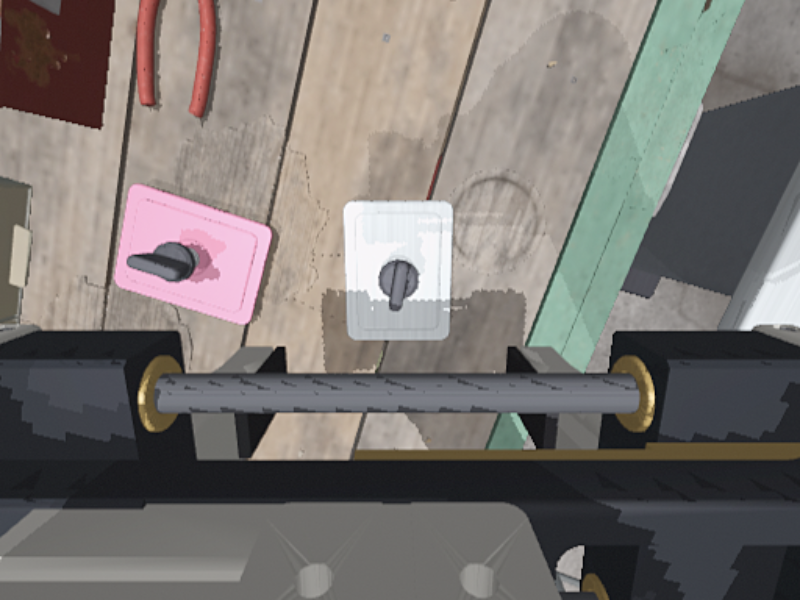

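The wrist view shows the white cover squarely below at (398,270), with the dark hub at (398,280) and the wing turned slightly. I'll fit the flange and look at the wing close up.

Run:
```python
from h import *
im=np.load('w1.npy'); P=np.load('w1P.npy'); hsv=cv2.cvtColor(im,cv2.COLOR_RGB2HSV)
m=np.zeros(im.shape[:2],np.uint8); m[120:225,210:300]=((hsv[...,1]<40)&(hsv[...,2]>115))[120:225,210:300]
m=cv2.morphologyEx(m,cv2.MORPH_OPEN,np.ones((3,3)))
c=max(cv2.findContours(m,0,2)[0],key=cv2.contourArea)
b=cv2.boxPoints(cv2.minAreaRect(cv2.convexHull(c))); p=np.array([ray('wrist',u,v,.018,P)[:2] for u,v in b])
print(b.round(1),p.mean(0)); 
for i in range(4): e=p[(i+1)%4]-p[i]; print(np.linalg.norm(e),np.degrees(np.arctan2(e[1],e[0]))%180)
d=np.zeros_like(m); d[155:205,235:275]=((im.max(2)<125))[155:205,235:275]
print(proj('wrist',[*p.mean(0),.0545],P),proj('wrist',[*p.mean(0),.0805],P))
save(cv2.resize(im[120:225,205:305],None,fx=6,fy=6,interpolation=cv2.INTER_CUBIC)[:600],'w1c.png')
```

```text
[[219. 120.]
 [299. 120.]
 [299. 224.]
 [219. 224.]] [0.47477521 0.18204768]
0.10466307225255818 16.152419448408153
0.1443681865789127 108.54712538331964
0.11522947496204704 16.145673673505453
0.1442997976220315 104.35176344885575
(np.float64(259.60913414769453), np.float64(179.48885576407616)) (np.float64(260.1262003785826), np.float64(183.73731791605823))
```

View pics/w1c.png

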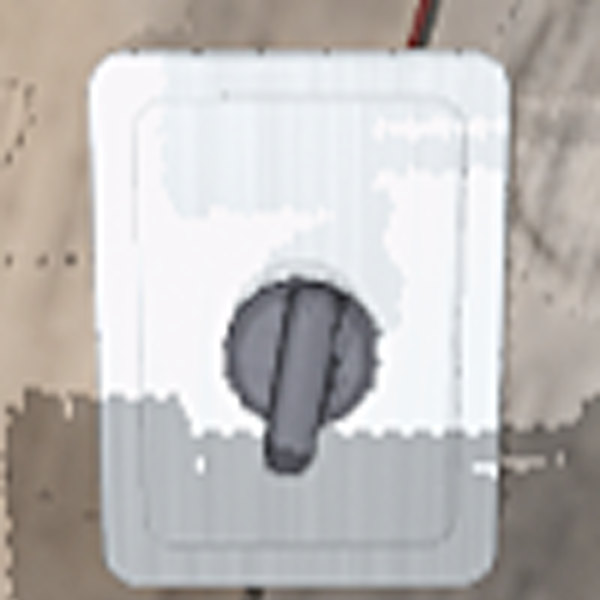

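Run:
```python
from h import *
P=np.load('w1P.npy'); f=lambda x,y,z: ray('wrist',205+x/6-.42,120+y/6-.42,z,P)[:2]
q=[f(92,50,.018),f(508,50,.018),f(497,585,.018),f(104,585,.018)]
ang=lambda a:np.degrees(np.arctan2(a[1],a[0]))
print('flange',np.mean(q,0),ang(q[0]-q[3]),ang(q[1]-q[2]),ang(q[1]-q[0]),[np.linalg.norm(a) for a in(q[0]-q[3],q[1]-q[0])])
a,b=f(317,283,.0805),f(290,447,.0805); print('wing',(a+b)/2,ang(a-b),np.linalg.norm(a-b))
print('hub',f(302,353,.0545))
s=arm.get_state(); Rm=rot(s); print('tool delta mm to hub', 1e3*Rm.T@(np.array([*f(302,353,.0545),.0675])-s['eef_pos']))
print('to flange', 1e3*Rm.T@(np.array([*np.mean(q,0),.0675])-s['eef_pos']))
```

```text
flange [0.48061729 0.18350138] -74.2755693610282 -73.17825686837791 -163.84805004467822 [np.float64(0.12369932313147709), np.float64(0.09134447471242774)]
wing [0.48131919 0.18010666] -82.94907744890301 0.03227759200741396
hub [0.48076239 0.18236815]
tool delta mm to hub [  5.46565672   1.63623011 180.97679849]
to flange [  4.33698575   1.45912901 180.97673762]
```

Wing: centre is about (5.2, 1.6) mm away in the tool frame and 9° clockwise of the cover's axis. I'll align to it and descend.

Call:
arm_command(motion=[[[5.2,1.6,0],[0,0,0],1],[[0,0,20],[0,0,4.5],1],[[0,0,30],[0,0,4.5],1],[[0,0,30],[0,0,0],1],[[0,0,30],[0,0,0],1],[[0,0,25],[0,0,0],1],[[0,0,15],[0,0,0],1],[[0,0,9],[0,0,0],1],[[0,0,5],[0,0,0],1],[[0,0,5],[0,0,0],1],[[0,0,0],[0,0,0],1]])

```text
t: 3.12
eef_pos: [0.4809, 0.1827, 0.0795]
ee_rot: [-3.142, 0.0, -1.449]
force: [-0.0, -0.4, 0.1]
width: 0.0877
```

Call:
arm_command(motion=[[[0,0,0],[0,0,0],0],[[0,0,0],[0,0,0],0],[[0,0,0],[0,0,0],0],[[0,0,0],[0,0,0],0],[[0,0,0],[0,0,0],0],[[0,0,0],[0,0,0],0],[[0,0,0],[0,0,0],0],[[0,0,0],[0,0,0],0],[[0,0,0],[0,0,0],0],[[0,0,0],[0,0,0],0],[[0,0,0],[0,0,0],0],[[0,0,0],[0,0,0],0]], newtons=30)

```text
t: 4.12
eef_pos: [0.4808, 0.1827, 0.0795]
ee_rot: [3.142, -0.0, -1.449]
force: [0.1, -0.6, -0.3]
width: 0.0134
```

Call:
arm_command(motion=[[[0,0,0],[0,0,0],0],[[0,0,-3],[0,0,0],0],[[0,0,-7],[0,0,0],0],[[0,0,-15],[0,0,0],0],[[0,0,-25],[0,0,0],0],[[0,0,-30],[0,0,0],0],[[0,0,-30],[0,0,0],0],[[0,0,-30],[0,0,0],0],[[0,0,-30],[0,0,0],0],[[0,0,-20],[0,0,0],0],[[0,0,-20],[0,0,0],0],[[0,0,-10],[0,0,0],0],[[0,0,0],[0,0,0],0]])

```text
t: 5.2
eef_pos: [0.4814, 0.183, 0.302]
ee_rot: [-3.138, 0.002, -1.449]
force: [-0.2, -0.1, -4.3]
width: 0.0099
```

Call:
arm_command(motion=[[[10,0.5,0],[0,0,3],0],[[20,0.7,0],[0,0,5],0],[[25,0.9,0],[0,0,5],0],[[25,0.9,0],[0,0,5],0],[[25,0.9,0],[0,0,5],0],[[25,0.9,0],[0,0,0],0],[[25,0.9,0],[0,0,0],0],[[20,0.5,0],[0,0,0],0],[[10,0,0],[0,0,0],0],[[4,0,0],[0,0,0],0],[[0,0,0],[0,0,0],0],[[0,0,0],[0,0,0],0],[[0,0,0],[0,0,0],0]])

```text
t: 6.28
eef_pos: [0.4465, -0.0008, 0.2992]
ee_rot: [3.141, -0.0, -1.85]
force: [-0.4, 0.8, -3.8]
width: 0.0099
```

Run:
```python
from h import *
s=arm.get_state(); print(s['eef_pos'],np.degrees(s['ee_rot']),s['q'],s['t'],s['width'],s['force'])
P=campose('wrist'); im=arm.grab_frame('wrist'); np.save('w2.npy',im); np.save('w2P.npy',P)
save(cv2.resize(im,(800,600)),'w2.png')
```

```text
[ 0.44652856 -0.00078199  0.29921314] [ 1.79976400e+02 -4.25925356e-03 -1.06010479e+02] [ 4.42035760e-01 -6.19901925e-02 -3.77711624e-01 -2.27453419e-04
 -1.25543327e+00 -7.21400762e-01] 6.2833 0.00994574777381467 [-0.39309642  0.79147916 -3.83924926]
```

View pics/w2.png

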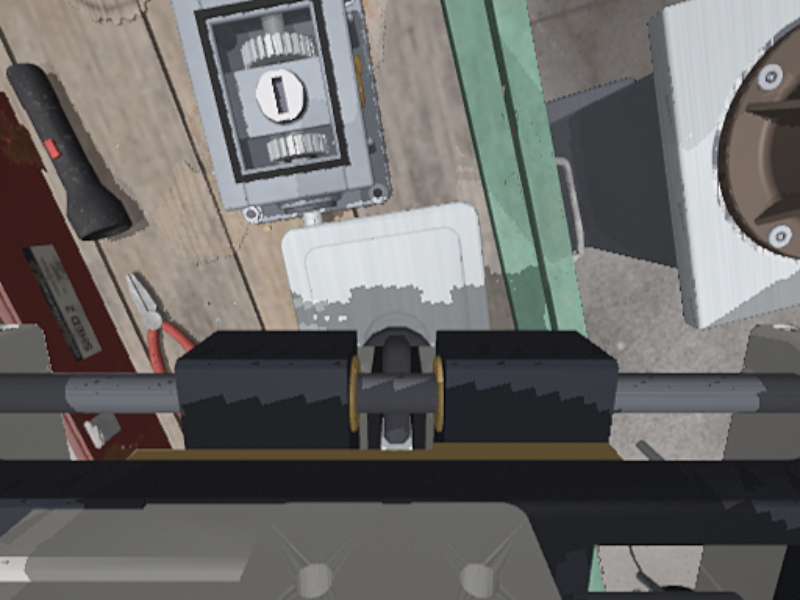

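The view shows the gasket from about (195,12) to (350,165), the socket with its slot at (280,96), and the held cover's front edge from (283,235) to (475,205). I'll zoom in to read the edges.

Run:
```python
from h import *
im=np.load('w2.npy')
save(cv2.resize(im[0:200,110:320],None,fx=3,fy=3,interpolation=cv2.INTER_CUBIC),'w2c.png')
```

```text
(no output)
```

View pics/w2c.png

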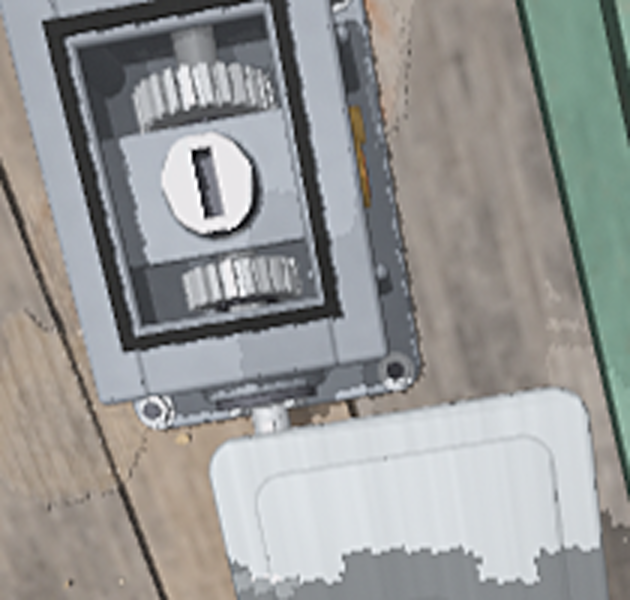

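Run:
```python
from h import *
P=np.load('w2P.npy'); f=lambda x,y,z: ray('wrist',110+x/3-.33,y/3-.33,z,P)[:2]
ang=lambda a:np.degrees(np.arctan2(a[1],a[0]))
for nm,c in(('inner',[(66,40),(138,330),(323,302),(273,12)]),('outer',[(45,22),(123,350),(342,315),(287,-10)])):
    q=[f(*k,.084) for k in c]; print(nm,np.mean(q,0),'y-dir',ang(q[1]-q[0]),ang(q[2]-q[3]),'x',ang(q[3]-q[0]),ang(q[2]-q[1]),[np.linalg.norm(a) for a in(q[1]-q[0],q[2]-q[3],q[3]-q[0],q[2]-q[1])])
print('socket',f(208,182,.0655)); a,b=f(202,148,.0655),f(212,216,.0655); print('slot',(a+b)/2,ang(b-a))
z=P[2,3]*0+arm.get_state()['eef_pos'][2]-.0795+.018
a,b=f(250,438,z),f(560,391,z); print('cover front edge ang',ang(b-a), 'mid',f(400,415,z))
l=f(211,475,z),f(240,600,z); print('left',ang(l[1]-l[0])); r=f(588,420,z),f(605,560,z); print('right',ang(r[1]-r[0]))
c=[]
tcp=arm.get_state()['eef_pos'][:2]
u=(b-a)/np.linalg.norm(b-a); n=np.array([-u[1],u[0]])
print('tcp from edge: perp',np.dot(tcp-a,n),'left along',np.dot(l[0]-tcp,u),'right',np.dot(r[0]-tcp,u))
```

```text
inner [ 0.49469805 -0.16629505] y-dir 83.65010285250737 82.44556942644019 x 170.67668147743552 172.07808093015444 [np.float64(0.10719899332474794), np.float64(0.10520338567383253), np.float64(0.08003669512170158), np.float64(0.07774666795050757)]
outer [ 0.49491534 -0.16641911] y-dir 82.70113609565502 82.54443027280172 x 170.49488796695317 172.56147422652046 [np.float64(0.1210420092278141), np.float64(0.11768710072897863), np.float64(0.09302465468394751), np.float64(0.09263409531433944)]
socket [ 0.49595049 -0.16896129]
slot [ 0.49637525 -0.16895496] 79.23896134712733
cover front edge ang 172.38392578670408 mid [ 0.43815524 -0.05999914]
left 83.36914787662394
right 83.71018796885383
tcp from edge: perp -0.059768548580633574 left along -0.047257004600681746 right 0.0447601579012705
```

Call:
arm_command(motion=[[[12,-7.2,0],[0,0,0.7],0],[[22,-13,0],[0,0,0],0],[[25,-16,0],[0,0,0],0],[[25,-16,0],[0,0,0],0],[[25,-16,0],[0,0,0],0],[[22,-13,10],[0,0,0],0],[[12,-7,15],[0,0,0],0],[[5,-3,20],[0,0,0],0],[[0,0,20],[0,0,0],0],[[0,0,20],[0,0,0],0],[[0,0,12],[0,0,0],0],[[0,0,7],[0,0,0],0],[[0,0,0],[0,0,0],0],[[0,0,0],[0,0,0],0],[[0,0,0],[0,0,0],0]])

```text
t: 7.58
eef_pos: [0.492, -0.1693, 0.1965]
ee_rot: [-3.14, 0.0, -1.862]
force: [-0.4, 0.1, -3.3]
width: 0.0097
```

Run:
```python
from h import *
s=arm.get_state(); print(s['eef_pos'],np.degrees(s['ee_rot']),s['t'],s['width'],s['force'])
P=campose('wrist'); im=arm.grab_frame('wrist'); np.save('w3.npy',im); np.save('w3P.npy',P)
sd=arm.grab_frame('side'); np.save('s3.npy',sd)
a=cv2.resize(im[40:230,130:400],(800,563),interpolation=2)
save(a,'w3.png')
```

```text
[ 0.49204042 -0.16925042  0.19653753] [-1.79908991e+02  8.66358670e-03 -1.06690334e+02] 7.5833 0.009659165688337478 [-0.44650319  0.07527168 -3.29081084]
```

View pics/w3.png

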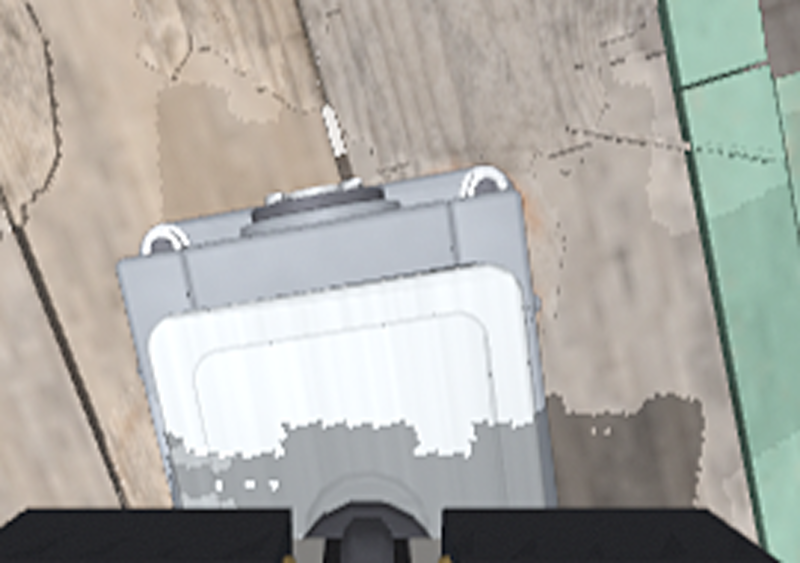

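Run:
```python
from h import *
P2=np.load('w2P.npy'); P3=np.load('w3P.npy')
f2=lambda x,y,z=.084: ray('wrist',110+x/3-.33,y/3-.33,z,P2)[:2]
f3=lambda x,y,z=.084: ray('wrist',130+x*.3375-.33,40+y*.3375-.33,z,P3)[:2]
th=np.radians(82.2); ey=np.array([np.cos(th),np.sin(th)]); ex=np.array([ey[1],-ey[0]])
port=np.array([.4948,-.1664]); o=lambda q: np.round([1e3*np.dot(q-port,ex),1e3*np.dot(q-port,ey)],1)
print('w2 left edge',o(f2(5,0)),o(f2(100,400)),'right',o(f2(330,20)),o(f2(380,345)),'+y edge',o(f2(110,402)),o(f2(375,360)))
print('w3 left edge',o(f3(118,262)),o(f3(140,390)),'right',o(f3(520,195)),o(f3(545,400)),'-y edge',o(f3(150,257)),o(f3(490,200)))
z=.1965-.0795+.018
for zz in(z,z-.002): print('cover left',o(f3(150,345,zz)),o(f3(180,500,zz)),'right',o(f3(523,290,zz)),o(f3(553,505,zz)),'front',o(f3(185,317,zz)),o(f3(490,265,zz)))
print('tcp',o(np.array([.49204,-.16925])))
```

```text
w2 left edge [ 60.1 -70.3] [60.4 78.4] right [-60.3 -46.2] [-60.3  73.3] +y edge [56.4 79.8] [-57.2  79. ]
w3 left edge [ 62.6 -80.1] [ 64.8 -41. ] right [-59.3 -80.4] [-60.5 -18.2] -y edge [ 52.7 -80. ] [-50.4 -80.4]
cover left [ 44.1 -57.3] [ 45.3 -17.2] right [-48.  -56.3] [-49.8  -1. ] front [ 34.2 -62.7] [-40.8 -63.4]
cover left [ 44.7 -57.2] [ 45.8 -16.7] right [-48.3 -56.2] [-50.2  -0.3] front [ 34.6 -62.6] [-41.1 -63.3]
tcp [-2.3 -3.2]
```

Call:
arm_command(motion=[[[-1.1,-1.7,0],[0,0,0],0],[[0,0,8],[0,0,0],0],[[0,0,9],[0,0,0],0],[[0,0,7],[0,0,0],0],[[0,0,4],[0,0,0],0],[[0,0,2],[0,0,0],0],[[0,0,2],[0,0,0],0],[[0,0,2],[0,0,0],0],[[0,0,1],[0,0,0],0],[[0,0,0],[0,0,0],0],[[0,0,0],[0,0,0],0]])

```text
t: 8.6
eef_pos: [0.4932, -0.1689, 0.1607]
ee_rot: [-3.141, 0.0, -1.863]
force: [-0.1, -0.5, -3.5]
width: 0.0101
```

Call:
arm_command(motion=[[[0,0,2],[0,0,0],0],[[0,0,2],[0,0,0],0],[[0,0,1.5],[0,0,0],0],[[0,0,1],[0,0,0],0],[[0,0,0],[0,0,0],0],[[0,0,0],[0,0,0],0]])

```text
t: 9.1
eef_pos: [0.4931, -0.1689, 0.154]
ee_rot: [3.142, -0.0, -1.863]
force: [0.2, -0.5, -3.0]
width: 0.0094
```

Call:
arm_command(motion=[[[0,0,1],[0,0,0],0],[[0,0,1],[0,0,0],0],[[0,0,1],[0,0,0],0],[[0,0,0.5],[0,0,0],0],[[0,0,0],[0,0,0],0],[[0,0,0],[0,0,0],0]])

```text
t: 9.6
eef_pos: [0.4931, -0.1689, 0.1506]
ee_rot: [-3.142, -0.0, -1.863]
force: [0.3, -0.2, -2.8]
width: 0.0098
```

Call:
arm_command(motion=[[[0,0,0.5],[0,0,0],0],[[0,0,0.5],[0,0,0],0],[[0,0,0],[0,0,0],0],[[0,0,0],[0,0,0],0]])

```text
t: 9.93
eef_pos: [0.4932, -0.1689, 0.1499]
ee_rot: [-3.141, -0.0, -1.863]
force: [-2.5, 0.5, 1.6]
width: 0.0099
```

Call:
arm_command(motion=[[[0,0,0.5],[0,0,0],0],[[0,0,0.5],[0,0,0],0],[[0,0,0],[0,0,0],0],[[0,0,0],[0,0,0],0]])

```text
t: 10.27
eef_pos: [0.4932, -0.1689, 0.1486]
ee_rot: [-3.141, 0.0, -1.863]
force: [-1.7, 1.0, 2.7]
width: 0.0097
```

Seated: contact came at TCP z ≈ 0.150, as expected. I'll turn the wing back to the slot line.

Call:
arm_command(motion=[[[0,0,0],[0,0,-2],0],[[0,0,0],[0,0,-2.5],0],[[0,0,0],[0,0,-2.5],0],[[0,0,0],[0,0,-2],0],[[0,0,0],[0,0,0],0],[[0,0,0],[0,0,0],0]])

```text
t: 10.77
eef_pos: [0.4934, -0.169, 0.1486]
ee_rot: [-3.141, -0.0, -1.707]
force: [-0.5, 0.0, 2.7]
width: 0.0096
```

Run:
```python
from h import *
s=arm.get_state(); print(s['eef_pos'],np.degrees(s['ee_rot']),s['moment'],s['force'])
P=campose('wrist'); im=arm.grab_frame('wrist'); np.save('w4.npy',im); np.save('w4P.npy',P)
t=arm.grab_frame('top'); np.save('t4.npy',t)
save(cv2.resize(im[40:240,120:400],(800,571),interpolation=2),'w4.png')
```

```text
[ 0.49336322 -0.16896333  0.14864728] [-1.79968204e+02 -4.35377025e-03 -9.77962741e+01] [0.02549739 0.07187888 0.02854722] [-0.52167786  0.042585    2.72974026]
```

View pics/w4.png

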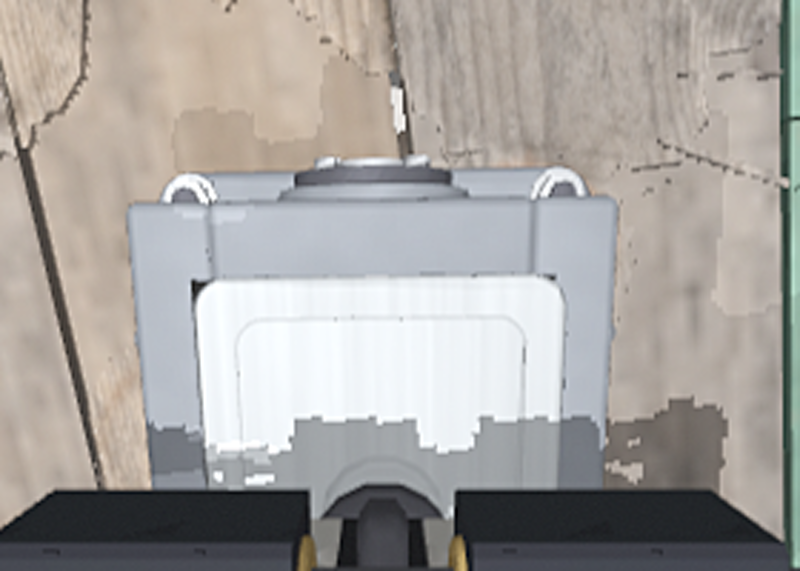

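The cover lies flush and square on the gasket: its front edge is level at v≈278, parallel to the case edge at v≈202. The wing now lines up with the case. I'll press by feel.

Call:
arm_command(motion=[[[0,0,1],[0,0,0],0],[[0,0,1],[0,0,0],0],[[0,0,1],[0,0,0],0],[[0,0,0],[0,0,0],0],[[0,0,0],[0,0,0],0]])

```text
t: 11.28
eef_pos: [0.4933, -0.1689, 0.1456]
ee_rot: [-3.141, -0.0, -1.706]
force: [0.8, -0.4, 2.6]
width: 0.0095
```

Call:
arm_command(motion=[[[0,0,1],[0,0,0],0],[[0,0,1],[0,0,0],0],[[0,0,1],[0,0,0],0],[[0,0,0],[0,0,0],0],[[0,0,0],[0,0,0],0]])

```text
t: 11.7
eef_pos: [0.4933, -0.1689, 0.1426]
ee_rot: [-3.141, -0.0, -1.706]
force: [1.7, -0.5, 4.6]
width: 0.0099
```

Call:
arm_command(motion=[[[0,0,1],[0,0,0],0],[[0,0,1],[0,0,0],0],[[0,0,1],[0,0,0],0],[[0,0,0],[0,0,0],0],[[0,0,0],[0,0,0],0]])

```text
t: 12.12
eef_pos: [0.4933, -0.1689, 0.1397]
ee_rot: [-3.141, -0.0, -1.706]
force: [0.7, -0.4, 5.4]
width: 0.01
```

Call:
arm_command(motion=[[[0,0,0.7],[0,0,0],0],[[0,0,0.7],[0,0,0],0],[[0,0,0.6],[0,0,0],0],[[0,0,0],[0,0,0],0],[[0,0,0],[0,0,0],0]])

```text
t: 12.53
eef_pos: [0.4933, -0.1689, 0.1378]
ee_rot: [-3.141, -0.0, -1.706]
force: [0.8, -1.7, 4.9]
width: 0.0096
```

Call:
arm_command(motion=[[[0,0,0.5],[0,0,0],0],[[0,0,0.5],[0,0,0],0],[[0,0,0],[0,0,0],0],[[0,0,0],[0,0,0],0]])

```text
t: 12.87
eef_pos: [0.4933, -0.1689, 0.1368]
ee_rot: [-3.141, -0.0, -1.706]
force: [0.8, -0.6, 5.8]
width: 0.0097
```

Call:
arm_command(motion=[[[0,0,0.5],[0,0,0],0],[[0,0,0.5],[0,0,0],0],[[0,0,0],[0,0,0],0],[[0,0,0],[0,0,0],0]])

```text
t: 13.2
eef_pos: [0.4934, -0.169, 0.1367]
ee_rot: [-3.141, -0.0, -1.705]
force: [-2.5, 0.9, 13.7]
width: 0.0097
```

The floor is met at about 13.5 mm travel (force rose from 5.8 to 13.7 N). I'll ease off slightly, then turn clockwise in stages.

Call:
arm_command(motion=[[[0,0,-0.4],[0,0,0],0],[[0,0,0],[0,0,0],0],[[0,0,0],[0,0,0],0]])

```text
t: 13.45
eef_pos: [0.4934, -0.169, 0.1368]
ee_rot: [-3.141, -0.0, -1.706]
force: [-0.4, 0.6, 10.2]
width: 0.0093
```

Call:
arm_command(motion=[[[0,0,0],[0,0,3],0],[[0,0,0],[0,0,4],0],[[0,0,0],[0,0,4],0],[[0,0,0],[0,0,4],0],[[0,0,0],[0,0,3],0],[[0,0,0],[0,0,0],0],[[0,0,0],[0,0,0],0]])

```text
t: 14.03
eef_pos: [0.4929, -0.1689, 0.1367]
ee_rot: [-3.142, -0.0, -2.02]
force: [-1.7, 2.0, 13.1]
width: 0.0098
```

Call:
arm_command(motion=[[[0,0,-0.3],[0,0,3],0],[[0,0,0],[0,0,4],0],[[0,0,0],[0,0,4],0],[[0,0,0],[0,0,4],0],[[0,0,0],[0,0,3],0],[[0,0,0],[0,0,0],0],[[0,0,0],[0,0,0],0]])

```text
t: 14.62
eef_pos: [0.4925, -0.1686, 0.1367]
ee_rot: [3.141, -0.0, -2.335]
force: [-3.4, 3.7, 11.7]
width: 0.0095
```

```bash
python3 -c "
from h import *
s=arm.get_state(); print(s['t'],s['eef_pos'],np.degrees(s['ee_rot']),s['moment'],s['force'],s['q'][5])"
```

```text
14.6167 [ 0.492464   -0.16863184  0.13674566] [ 1.79953449e+02 -1.78375945e-02 -1.33757141e+02] [ 1.18276141  1.26074332 -0.01163628] [-3.4466833   3.68521458 11.70191202] -0.8105721648809273
```

Lateral force shows the stud axis about 2.4 mm off the TCP along tool −x, so I'll turn about the true axis by adding a tool-y shift.

Call:
arm_command(motion=[[[0,0.5,0],[0,0,0],0],[[0,0.17,0],[0,0,4],0],[[0,0.17,0],[0,0,4],0],[[0,0.17,0],[0,0,4],0],[[0,0.17,0],[0,0,4],0],[[0,0.17,0],[0,0,4],0],[[0,0,0],[0,0,0],0],[[0,0,0],[0,0,0],0]])

```text
t: 15.28
eef_pos: [0.492, -0.1679, 0.1368]
ee_rot: [-3.142, -0.0, -2.684]
force: [-2.6, 1.1, 9.9]
width: 0.01
```

Call:
arm_command(motion=[[[0,0.3,0],[0,0,0],0],[[0,0.17,0],[0,0,4],0],[[0,0.17,0],[0,0,4],0],[[0,0.17,0],[0,0,4],0],[[0,0.17,0],[0,0,4],0],[[0,0.1,0],[0,0,2],0],[[0,0,0],[0,0,0],0],[[0,0,0],[0,0,0],0]])

```text
t: 15.95
eef_pos: [0.4917, -0.1671, 0.1367]
ee_rot: [-3.141, -0.0, -2.997]
force: [-1.7, -0.5, 8.3]
width: 0.0097
```

Call:
arm_command(motion=[[[0,0.1,0],[0,0,3],0],[[0,0.17,0],[0,0,4],0],[[0,0.17,0],[0,0,4],0],[[0,0.17,0],[0,0,4],0],[[0,0.1,0],[0,0,2],0],[[0,0,0],[0,0,0],0],[[0,0,0],[0,0,0],0]])

```text
t: 16.53
eef_pos: [0.4917, -0.1666, 0.1368]
ee_rot: [-3.141, 0.0, 2.989]
force: [-1.4, -1.8, 9.0]
width: 0.0097
```

```bash
python3 -c "
from h import *
s=arm.get_state(); print(s['t'],s['eef_pos'],np.degrees(s['ee_rot']),s['moment'],s['force'],s['q'][5])"
```

```text
16.5333 [ 0.49170369 -0.16655101  0.13675427] [-1.79964632e+02  4.76842124e-03  1.71258745e+02] [-0.7297229   0.31179123 -0.04087371] [-1.36615315 -1.78596945  8.96620745] -1.7761581800507686
```

Call:
arm_command(motion=[[[0,0,-0.7],[0,0,0],0],[[0,0,-0.7],[0,0,0],0],[[0,0,-0.7],[0,0,0],0],[[0,0,-0.7],[0,0,0],0],[[0,0,0],[0,0,0],0],[[0,0,0],[0,0,0],0]])

```text
t: 17.03
eef_pos: [0.4917, -0.1665, 0.1392]
ee_rot: [-3.141, -0.0, 2.989]
force: [-0.3, -3.2, 6.2]
width: 0.0096
```

Call:
arm_command(motion=[[[0,0,-0.4],[0,0,0],0],[[0,0,-0.3],[0,0,0],0],[[0,0,0],[0,0,0],0],[[0,0,0],[0,0,0],0]])

```text
t: 17.37
eef_pos: [0.4917, -0.1664, 0.1398]
ee_rot: [-3.141, -0.0, 2.989]
force: [-0.6, -4.2, 5.0]
width: 0.0097
```

Call:
arm_command(motion=[[[0,0,-0.3],[0,0,0],0],[[0,0,-0.3],[0,0,0],0],[[0,0,0],[0,0,0],0],[[0,0,0],[0,0,0],0]])

```text
t: 17.7
eef_pos: [0.4916, -0.1663, 0.1399]
ee_rot: [-3.141, -0.0, 2.989]
force: [0.6, -5.5, 0.7]
width: 0.0102
```

The bar has caught: z stops at 0.1399 and the spring force is gone. I'll release and retreat.

Call:
arm_command(motion=[[[0,0,0],[0,0,0],0.5],[[0,0,0],[0,0,0],0.5],[[0,0,0],[0,0,0],0.5],[[0,0,0],[0,0,0],0.5],[[0,0,0],[0,0,0],0.5],[[0,0,0],[0,0,0],0.5],[[0,0,-10],[0,0,0],0.5],[[0,0,-20],[0,0,0],0.5],[[0,0,-30],[0,0,0],0.5],[[0,0,-30],[0,0,0],0.5],[[0,0,-30],[0,0,0],0.5],[[0,0,-20],[0,0,0],0.5],[[0,0,-10],[0,0,0],0.5],[[0,0,0],[0,0,0],0.5],[[0,0,0],[0,0,0],0.5]])

```text
t: 18.95
eef_pos: [0.4915, -0.166, 0.2902]
ee_rot: [3.141, 0.0, 2.989]
force: [0.0, 0.4, -1.4]
width: 0.0436
```

Run:
```python
from h import *
s=arm.get_state(); print(s['eef_pos'],np.degrees(s['ee_rot']),s['t'],s['width'],s['force'])
im=arm.grab_frame('wrist'); np.save('w5.npy',im); save(cv2.resize(im[40:280,110:400],(725,600),interpolation=2),'w5.png')
```

```text
[ 0.49149921 -0.165968    0.2902243 ] [1.79963135e+02 1.80633136e-02 1.71253971e+02] 18.95 0.04359635549939219 [ 0.04769928  0.44682875 -1.43810121]
```

View pics/w5.png

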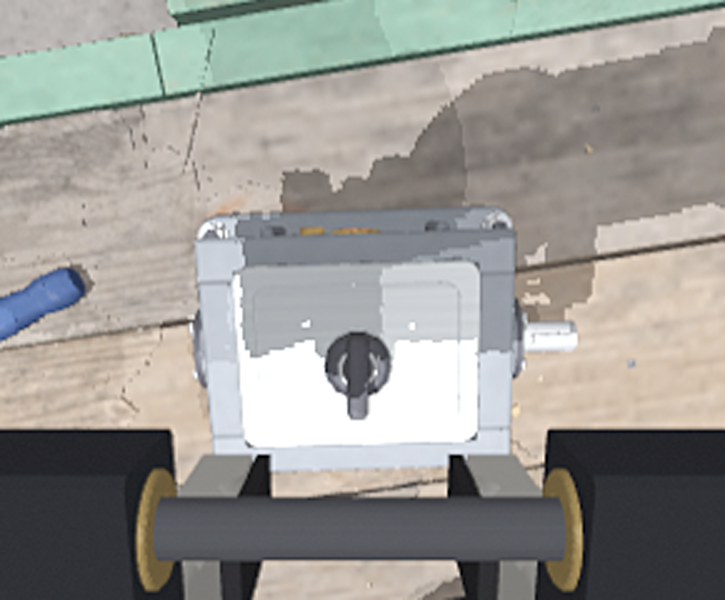

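The cover sits square in the port, the wing at (357,370) stands across the long side, and the tools nearby are untouched. Handing in.

```bash
python3 -c "
from station import arm
print(arm.job_done())"
```

```text
the job is handed in; nothing more can be done
None
```

The cover is set in the port and locked, and I handed the job in at about 19 s; the hand-in gives no verdict.

- **Seating:** I lifted the white aluminium cover by its wing and set it in the port. A wrist picture showed it flush and square before I turned the stud.
- **Pressing:** I turned the wing back 9° to line up with the slot. The stud met the socket floor at about 13.5 mm travel. The wrist force peaked at 13.7 N there, of which I put about 7 N on the floor.
- **Locking:** I turned the wing 91° clockwise and let it rise 3.1 mm, where the bar caught: the rise stopped and the spring force dropped to 0.7 N. Then I opened the gripper and backed off.

**Last checks:**
- The final wrist picture shows the cover square on the case, the wing across its long side and the gripper clear. The screwdriver handle in that view looks undisturbed. The pliers and bearing were not in view, and the arm's path did not go near them.
- **Off-centre grip:** I held the wing about 2.4 mm off the stud's axis, which caused up to about 5 N of sideways force. I corrected for it partway through the turn. About 5 N remained just before I let go.
- **Not measured:** I inferred the stud angle and press depth from the arm's pose and the forces.

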